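Flashlight pack from the first-aid box into its charger

ROBOT

A 6-joint arm with a two-finger parallel gripper is mounted at the origin on the work surface. World frame = base frame: x ahead of the robot, y to its left, z up, the work surface at z = 0. Lengths are in mm, angles in rad, forces in N, time in s.
With the tool pointing down it reaches from about 400 to 925 mm from the base axis. Payload 12.5 kg.
Tool frame: the origin (TCP) lies at the very end of the fingers, on their centre line; the grasp point (between the pads) lies 19 mm behind it; z points along the fingers, y is the line along which they close (so a half turn about z gives the same grasp; the last joint's range is limited). The gripper opens to 95 mm and grips with 3 to 60 N. Pads are 20 mm wide; open, the fingers measure 119 mm over their backs; the gripper's body (75 mm by 180 mm) begins 59 mm behind the grasp point.
Start: joints at [0.997, 0.491, 1.559, -0, 1.092, -0.106], TCP at [281.815, 557.878, 214.661] pointing down, gripper open.
Joint ranges: [-3.1, 3.1], [-0.84, 2.19], [0.05, 2.79], [-1.13, 4.28], [0.06, 2.93], [-2.69, 2.69]. Speed limits (rad/s): [2.22, 2.22, 2.79, 3.14, 3.14, 3.14].

INTERFACE

Orientations are given as a 3x3 rotation matrix whose columns are the frame's x, y, z axes.
In Python, from workcell import arm gives the robot as it stands.
- The arm moves only by the tool apply_moves, never from a script. Its argument "deltas" is a list of rows, each an object of numbers: "x", "y", "z": the shift along the tool's x, y, z in mm; "ax", "ay", "az": the turn, a rotation vector about the tool's x, y, z in units of 8 degrees (1.0 is 8 degrees); "grip": the opening, from 0 (shut) to 1 (fully open). A call has 1 to 8 rows; each row is the pose to reach, as a shift and turn from the pose commanded when the call began, along the tool's axes at that moment; what a row does not reach only later rows make up. A row lasts 1/8 s, in which the tool goes at most 62.5 mm and 10.7 degrees, less where a joint would pass 70% of its speed; a pose out of reach is approached as far as the arm can. A call with a gripper value outside its range is refused whole. The fingers move at their own pace and stop on an object; "grip_force" is the grip in N (left out, the last holds). Time passes only in rows, so rows that repeat a pose let the fingers close. It gives the time, the measured TCP pose, the force, the opening and the grip force at its end, in the units of the state.
- arm.sense(): the state, without advancing time (a new reading comes with each control period).
- arm.capture(name): name is "side" or "top"; returns (picture, depth): 480x640x3 uint8, red, green, blue; 480x640 float32, mm along the optical axis (not along the pixel's ray), 0 where there is no reading.
- arm.get_calibration(name): a dict with "K" (3x3 intrinsics, pixels), "dist_coeffs" ([k1, k2, p1, p2, k3] as OpenCV has them; the pictures are not rectified), "rvec" (rotation vector, rad) and "tvec" (3), from world to camera coordinates, as OpenCV has them. Camera axes: x right, y down, z forward; pixel columns grow to the right and rows downward; lengths in mm; the calibration is good to about 2 mm. A picture is of the moment at which its call begins. get_calibration takes no time and is no camera call.
- arm.job_done(): hands the job in; it is judged then, once.
Trained networks look in the newest picture that a camera, given by its name, has taken for a name from the list of things; names that differ only in an ending like _2 or _b are one class to them, and where a whole thing is asked for, a point or a joint stands for the part that bears it (a point fixed in the world has none). Each returns a list of dicts, best first, with "score" (0 to 1); they miss things now and then, are a little off and sometimes report something else, mostly with a low value. They report only what shows in the picture. A call takes as long as a camera call. They do not tell look-alikes from the thing itself.
- arm.recognise(camera, name): "box" ([left, top, right, bottom] in pixels, round what is visible of it).
- arm.pinpoint(camera, name): "xy" ([column, row] in pixels: a listed point, or the origin of a listed thing).
The state is a dict: "t": time; "joints": joint angles; "joint_vel": joint speeds; "joint_torque": joint torques, N m; "tool_pos": TCP position; "ee_rot": TCP orientation; "ft_force": force on the tool from outside, world axes, zero at the start; "wrist_torque": the same for the moment, N m; "gripper_width": finger opening in mm; "grip_force": force on a finger pad.
Only numpy, scipy, OpenCV 4.12 (cv2) and the standard library are available. Lean on these libraries where they do the work, as an engineer would, in place of code of your own. Each camera call takes 0.05 s, during which the arm holds its last target. There are 200 camera calls.

TASK

Find the orange battery pack among the things in the open first-aid box, lift it out, and clip it into the charger: contact end against the sprung blue jaw and under its lip, the other end down behind the end wall, lying flat and fully home, without forcing it. Leave everything else in the box, and do not disturb the flashlight or the mug.

Things in the scene. Friction and masses are not known exactly. Their poses are not given: they have to be found in the camera images.
- pack: The flashlight's battery pack, the thing to move: a block 64 (x) x 36 (y) x 22 (z) mm, about 110 g, bright orange with a black end at -x that carries brass contact strips. It lies top up (strips show on top) in the kit box, at varying yaw. Origin: centre of its underside; x runs from the contact end to the plain orange end, z up.
- pack_contacts (a point): Centre of the pack's contact (black) end face, 32 mm from the pack's middle towards its -x, 11 mm above its underside.
- kit_box: Open white first-aid box with a green cross, fixed to the table, outer 200 (x) x 290 (y) x 55 (high) mm, walls 6 mm, inner floor 6 mm above the table. Six small things lie singly on its floor, 2 along its x by 3 along its y, about 88 mm apart, in any order and at any yaw. Origin: centre of its underside.
- charger: White battery charger fixed to the table: base 130 (x) x 86 (y) x 18 (high) mm, its deck marked with a black pack outline, a grey end wall at +x and a sprung blue jaw at -x. Origin: centre of its underside, z up. Behind the jaw a black block at x = -65 to -47 mm rises 16 mm above the deck. The pack goes in with its axes along the charger's, contact end to the jaw.
- end_wall (a point): Middle of the top edge of the end wall's inner face (charger x = +50 mm), 12 mm above the deck. The wall is fixed, 8 mm thick, 60 mm wide. Grey side guides 12 mm above the deck, 6 mm thick, inner faces 40 mm apart, stand at charger x = +34 to +50 mm and x = -29 to -11 mm; between these pairs the sides are open for the fingers.
- pocket (a point): Point on the charger's deck (18 mm above the table, 18 mm to +x of the charger's origin) where the pack's origin lies when fully seated; axes as the charger's. At that place the pack touches the end wall.
- jaw (a joint): Travel of the charger's blue jaw in m: 0 at rest, grows as it is pushed towards the charger's -x, at most 0.022 (hard stop). A spring pushes it back: 6 N at rest, plus 0.3 N per mm. With the pack seated it reads 0.008. At rest the gap from jaw face to end wall is 56 mm, too short for the 64 mm pack.
- jaw_face (a point): Centre of the jaw's upright contact face, 13 mm above the deck, looking to the charger's +x; at charger x = -6 mm at rest. The jaw is 30 mm wide; its top lip overhangs 6 mm beyond the face, underside 26 mm and top 32 mm above the deck.
- jaw_lip (a point): Middle of the underside of the lip's free edge. The pack cannot go in level: its contact end goes low under this lip with the orange end raised about 20 degrees, pushes the jaw back (13 mm or more) until the raised end clears the end wall; then the raised end is lowered and the spring holds it.
- tweezers_tin: Flat steel tin in the kit box, 70 x 26 x 15 mm. Bystander. Origin: centre of its underside.
- thermometer_case: Clear glass thermometer case with a blue end in the kit box, 70 x 24 x 14 mm. Bystander. Origin: centre of its underside.
- bandage_box: Cardboard box with a green band in the kit box, 58 x 40 x 26 mm. Bystander. Origin: centre of its underside.
- ointment_jar: Amber jar with a white cap, standing in the kit box, 44 mm across, 38 mm tall. Bystander. Origin: centre of its underside.
- pill_case: Grey pill case with a blue stripe in the kit box, 60 x 38 x 20 mm. Bystander. Origin: centre of its underside.
- flashlight: Orange flashlight with a black head and a toggle switch, lying on two feet on the table at the robot's right, 160 mm long, 48 mm across. Bystander. Origin: on the table under its middle.
- mug: Blue mug standing on the table at the far right, 82 mm across, 95 mm tall. Bystander. Origin: centre of its underside.
Things that resemble listed ones, but are neither listed nor needed, are in the scene too. What is meant by the charger is not purple, and is the larger of those in its own colour.

How it is judged:
By the outcome, as a careful person would: the job done as asked, in the order asked, and still so for the second after the job is handed in, with the robot touching nothing.
It also fails if it takes over 46 s, if anything falls off the work surface, if the arm or the gripper's body presses on something with over 40 N, if the wrist force passes 120 N, or if a joint passes its speed limit or range.

## Working session

There is one attempt and no reset: what is moved stays moved. The work goes in short steps, Python scripts to look and compute and a tool call to move; the robot and the scene stay as the last step left them, time stands still between calls to the robot, and variables do not carry over. Pictures are saved under pics/ and viewed, at most 10 in all, crops included, and the job is handed in when it is done.

Besides the shell and the picture viewer there is one more tool, called after "Request:" by a JSON object that holds its "op" and its "data". apply_moves: Moves the arm, as the interface text tells. Its arguments: {"type":"object","properties":{"deltas":{"type":"array","items":{"type":"object","properties":{"x":{"type":"number"},"y":{"type":"number"},"z":{"type":"number"},"ax":{"type":"number"},"ay":{"type":"number"},"az":{"type":"number"},"grip":{"type":"number"}}}},"grip_force":{"type":"number"}},"required":["deltas"]}

```bash
mkdir -p pics; ls; cat > h.py <<'E'
import numpy as np, cv2
from workcell import arm
def cal(n):
    c=arm.get_calibration(n); K=np.array(c["K"],float); d=np.array(c["dist_coeffs"],float)
    R=cv2.Rodrigues(np.array(c["rvec"],float))[0]; t=np.array(c["tvec"],float).ravel(); return K,d,R,t
def unproj(n,uv,depth=None,z=None):
    K,d,R,t=cal(n); p=cv2.undistortPoints(np.array(uv,float).reshape(-1,1,2),K,d).reshape(-1,2)
    r=np.c_[p,np.ones(len(p))]
    if depth is not None: return (r*np.array(depth).reshape(-1,1)-t)@R
    C=-R.T@t; w=r@R; return C+w*((z-C[2])/w[:,2])[:,None]
def proj(n,P):
    K,d,R,t=cal(n); return cv2.projectPoints(np.array(P,float).reshape(-1,1,3),cv2.Rodrigues(R)[0],t,K,d)[0].reshape(-1,2)
def cloud(n,depth):
    v,u=np.mgrid[0:480,0:640]; P=unproj(n,np.c_[u.ravel(),v.ravel()],depth=depth.ravel()); P=P.reshape(480,640,3); P[depth<=0]=np.nan; return P
def save(n,im,crop=None,s=1):
    if crop: im=im[crop[1]:crop[3],crop[0]:crop[2]]
    cv2.imwrite("pics/"+n,cv2.resize(im[:,:,::-1],None,fx=s,fy=s,interpolation=cv2.INTER_CUBIC))
E
python3 - <<'E'
from h import *
for n in("side","top"):
    im,d=arm.capture(n); np.savez(n+"0.npz",im=im,d=d); save(n+"0.png",im)
    K,D,R,t=cal(n); print(n,K[0,0],-R.T@t,R[2])
    for k in("pack","charger","kit_box"): print(k,[(np.round(x["box"]),round(x["score"],2)) for x in arm.recognise(n,k)])
    for k in("pack","pack_contacts","charger","end_wall","jaw_face","pocket"): print(k,[(np.round(x["xy"]),round(x["score"],2)) for x in arm.pinpoint(n,k)])
s=arm.sense();print(s["t"],s["tool_pos"],s["ee_rot"])
E
```

```text
pics
side 618.1207737623052 [  -48.36569594 -1082.56128435  1081.84419998] [ 0.36356881  0.64446158 -0.67267153]
pack [(array([270., 160., 294., 177.]), 0.61), (array([232., 142., 340., 236.]), 0.43)]
charger [(array([327., 230., 388., 266.]), 0.89), (array([354., 273., 400., 304.]), 0.79), (array([260., 249., 321., 291.]), 0.77), (array([348., 235., 362., 250.]), 0.72)]
kit_box [(array([232., 142., 340., 237.]), 0.72)]
pack [(array([286., 171.]), 0.83), (array([354., 249.]), 0.56)]
pack_contacts [(array([361., 244.]), 0.67), (array([278., 174.]), 0.51), (array([357., 248.]), 0.24)]
charger [(array([375., 292.]), 0.83), (array([288., 273.]), 0.76), (array([355., 254.]), 0.58)]
end_wall [(array([305., 256.]), 0.79), (array([373., 235.]), 0.73), (array([390., 279.]), 0.71)]
jaw_face [(array([286., 264.]), 0.73), (array([356., 243.]), 0.7), (array([373., 282.]), 0.63), (array([355., 252.]), 0.31)]
pocket [(array([382., 286.]), 0.92), (array([361., 240.]), 0.9), (array([290., 266.]), 0.82)]
top 434.5889064592348 [ 368.10523436 -107.38570779 1010.22909444] [ 0.1484899   0.00658541 -0.9888
[... 292 characters left out ...]
6., 214.]), 0.8)]
pack_contacts [(array([177., 225.]), 0.98), (array([178., 215.]), 0.28)]
charger [(array([397., 223.]), 0.8), (array([340., 213.]), 0.59), (array([332., 294.]), 0.58), (array([181., 222.]), 0.47)]
end_wall [(array([338., 191.]), 0.76), (array([405., 212.]), 0.7), (array([332., 269.]), 0.59)]
jaw_face [(array([398., 226.]), 0.61), (array([341., 216.]), 0.52), (array([333., 293.]), 0.42)]
pocket [(array([328., 282.]), 0.85), (array([400., 220.]), 0.74), (array([343., 202.]), 0.6)]
1.0 [281.82091315 557.87238025 214.67216733] [[-8.92576112e-01  4.50896750e-01  6.38903254e-05]
 [ 4.50896755e-01  8.92576107e-01  1.03319646e-04]
 [-1.04404854e-05  1.21028588e-04 -9.99999993e-01]]
```

View pics/top0.png

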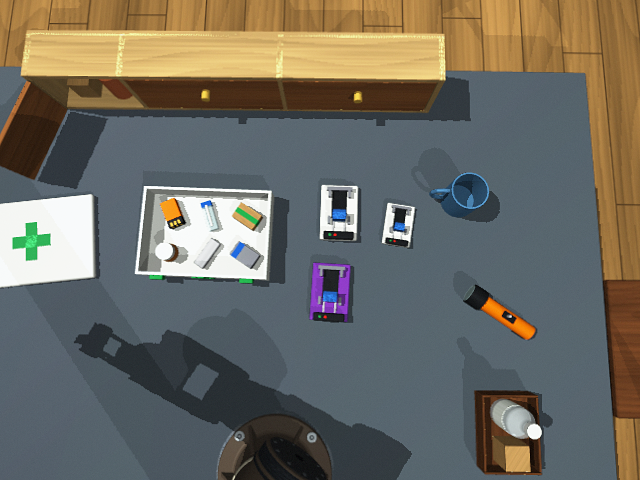

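View pics/side0.png

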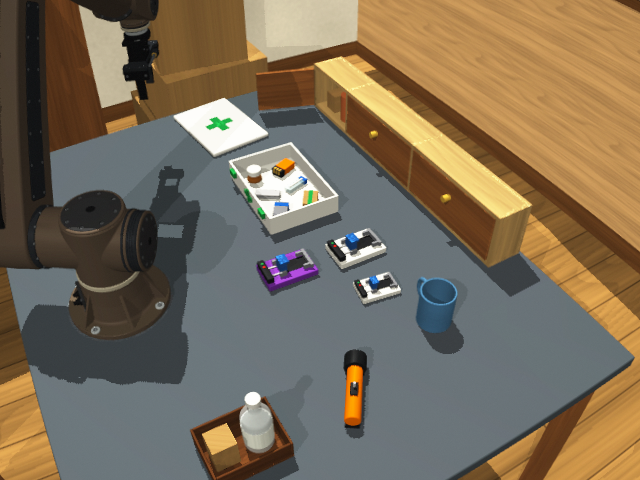

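Candidate packs are the orange block with a black end at top (173,213) / side (284,168), the green-banded bandage box at top (247,216), and the flashlight at top (500,312). I choose the first. Candidate chargers are the large white one at top (339,212), the small white one at (398,225) and the purple one at (330,292). I choose the large white one.

```bash
cat > m.py <<'E'
from h import *
A={n:np.load(n+"0.npz") for n in("side","top")}
B={"top":((152,190,196,240),(310,175,370,250)),"side":((262,150,306,190),(318,222,394,272))}
rows=[]
for n in A:
    im=A[n]["im"]
    rows.append(np.hstack([cv2.resize(im[b[1]:b[3],b[0]:b[2]],(390,290),interpolation=cv2.INTER_CUBIC) for b in B[n]]))
save("crops.png",np.vstack(rows))
for n in A:
    im=A[n]["im"];P=cloud(n,A[n]["d"]);hsv=cv2.cvtColor(im,cv2.COLOR_RGB2HSV)
    b=B[n][0];m=np.zeros((480,640),bool);m[b[1]:b[3],b[0]:b[2]]=1
    org=m&(hsv[...,0]<18)&(hsv[...,1]>180)&(hsv[...,2]>120)
    blk=m&(hsv[...,2]<70)&(P[...,2]>15)
    print(n,"orange z pct",np.nanpercentile(P[org][:,2],[5,25,50,75,95]).round(1),org.sum(),blk.sum())
    t=(org|(m&(P[...,2]>22)&(P[...,2]<34)))&(P[...,2]>20)&(P[...,2]<40)
    Q=P[t]
    r=cv2.minAreaRect(Q[:,:2].astype(np.float32));print("pack top rect",r,Q.mean(0).round(1),"orange mean",np.nanmean(P[org&t],0).round(1))
    b=B[n][1];m=np.zeros((480,640),bool);m[b[1]:b[3],b[0]:b[2]]=1
    t=m&(P[...,2]>8);Q=P[t];r=cv2.minAreaRect(Q[:,:2].astype(np.float32));print("charger rect",r,"corners",cv2.boxPoints(r).round(1).tolist())
    deck=P[m&(abs(P[...,2]-18)<3.5)];print("deck z",np.median(deck[:,2]))
    blue=m&(hsv[...,0]>95)&(hsv[...,0]<125)&(hsv[...,1]>150)&(P[...,2]>25);print("blue",np.median(P[blue],0).round(1),np.nanpercentile(P[blue],[3,97],axis=0).round(1).tolist())
    tb=m*0
    print("table z near",np.nanmedian(P[...,2][(abs(P[...,0]-450)<20)&(abs(P[...,1]-0)<20)]))
# box rim
P=cloud("top",A["top"]["d"]);t=(abs(P[...,2]-55)<5)&(P[...,1]>60)&(P[...,1]<480)&(P[...,0]<760)&(P[...,0]>400)
r=cv2.minAreaRect(P[t][:,:2].astype(np.float32));print("box",r,cv2.boxPoints(r).round(0).tolist())
E
python3 m.py
```

```text
side orange z pct [ 9.4 16.2 21.9 26.1 30.5] 66 23
pack top rect ((574.6390991210938, 233.99781799316406), (95.53599548339844, 163.77670288085938), 1.619326114654541) [573.7 255.   27.5] orange mean [575.8 247.1  26.1]
charger rect ((591.6766967773438, -137.14764404296875), (130.67752075195312, 180.24156188964844), 69.65999603271484) corners [[484.5, -167.10000610351562], [653.5, -229.6999969482422], [698.9000244140625, -107.19999694824219], [529.9000244140625, -44.599998474121094]]
deck z 17.81388586354565
blue [ 562.9 -140.2   46. ] [[553.6, -150.4, 27.9], [575.1, -120.3, 52.7]]
table z near 0.3177105320580393
top orange z pct [25.2 26.7 28.1 29.  30.9] 167 78
pack top rect ((576.1634521484375, 255.68963623046875), (102.46853637695312, 85.42610168457031), 87.63981628417969) [574.  254.2  27.7] orange mean [579.3 253.8  27.9]
charger rect ((577.71435546875, -131.29452514648438), (86.05657958984375, 130.37643432617188), 88.91682434082031) corners [[511.70001220703125, -173.10000610351562], [642.0999755859375, -175.5], [643.7000122070312, -89.5], [513.4000244140625, -87.0]]
deck z 17.606042381980682
blue [ 565.6 -131.2   49.1] [[555.2, -145.7, 31.9], [577.8, -116.4, 52.3]]
table z near -0.240497168588632
box ((517.7969970703125, 187.3754119873047), (258.4317626953125, 211.0258026123047), 88.88231658935547) [[410.0, 60.0], [621.0, 56.0], [626.0, 315.0], [415.0, 319.0]]
```

View pics/crops.png

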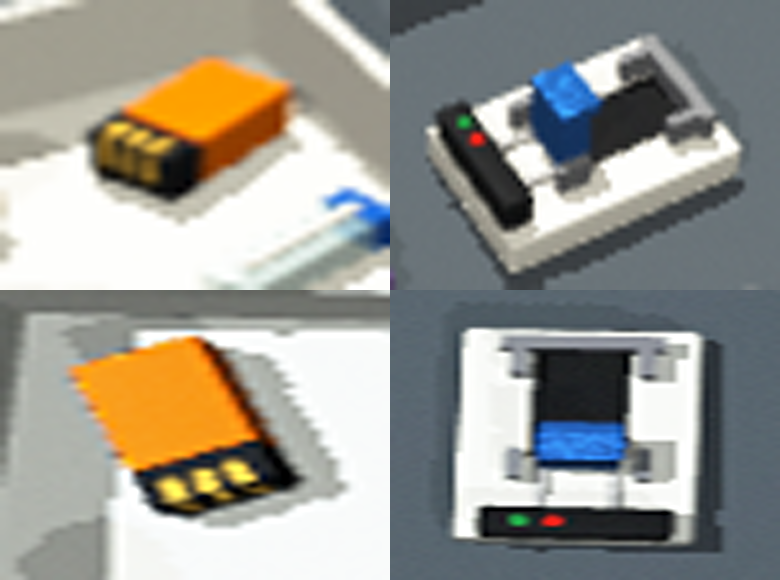

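The crops confirm the pack: orange, black end with three brass strips, contact end facing the robot at top (177,225). The charger is the large white one, with its jaw at top (339,213), end wall on the far side (338,188) and black block near the robot.

```bash
cat > m2.py <<'E'
from h import *
from scipy.optimize import least_squares
A={n:np.load(n+"0.npz") for n in("side","top")}
B={"top":((152,190,192,236),(310,175,370,250)),"side":((266,152,300,182),(318,222,394,272))}
# pack: hull of silhouette colour (orange/dark/gold) in each image vs projected model hull
def model(p):
    x,y,a,z=p;c=np.array([[i*32,j*18,k] for i in(-1,1) for j in(-1,1) for k in(0,22)],float)
    R=np.array([[np.cos(a),-np.sin(a)],[np.sin(a),np.cos(a)]]);c[:,:2]=c[:,:2]@R.T+[x,y];c[:,2]+=z;return c
M={}
for n in A:
    im=A[n]["im"];hsv=cv2.cvtColor(im,cv2.COLOR_RGB2HSV);P=cloud(n,A[n]["d"])
    b=B[n][0];m=np.zeros((480,640),np.uint8);m[b[1]:b[3],b[0]:b[2]]=1
    m&=((hsv[...,1]>150)&(hsv[...,0]<30)|(hsv[...,2]<75)).astype(np.uint8)
    k,l,s,_=cv2.connectedComponentsWithStats(m);m=(l==1+np.argmax(s[1:,4])).astype(np.float32)
    M[n]=m;print(n,m.sum())
    Q=P[(m>0)&(P[...,2]>24)&(P[...,2]<33)];print(cv2.minAreaRect(Q[:,:2].astype(np.float32)),np.median(Q[:,2]))
def sil(n,p):
    h=cv2.convexHull(proj(n,model(p)).astype(np.float32))
    o=np.zeros((480*4,640*4),np.uint8);cv2.fillPoly(o,[np.round((h.reshape(-1,2)+.5)*4).astype(np.int32)],255)
    return cv2.resize(o,(640,480),interpolation=cv2.INTER_AREA)/255.
from scipy.optimize import minimize
for ns in(["top"],["side"],["top","side"]):
    f=lambda p:sum(abs(sil(n,(p[0],p[1],p[2]/30,6))-M[n]).sum() for n in ns)
    r=min((minimize(f,[574,254,a/57.3*30],method="Nelder-Mead",options=dict(initial_simplex=[[574,254,a/57.3*30],[580,254,a/57.3*30],[574,260,a/57.3*30],[574,254,a/57.3*30+6]])) for a in(10,25,40)),key=lambda r:r.fun)
    print(ns,r.x[:2].round(1),np.degrees(r.x[2]/30).round(1),r.fun)
# charger points
P=cloud("top",A["top"]["d"])
for n in A:
    P=cloud(n,A[n]["d"]);L=(abs(P[...,0]-578)<85)&(abs(P[...,1]+131)<58)
    t=L&(P[...,2]>13)&(P[...,2]<23);Q=P[t];
    print(n,"deck rect",cv2.minAreaRect(Q[:,:2].astype(np.float32)),np.median(Q[:,2]))
    w=P[L&(P[...,2]>26)&(P[...,2]<33)&(P[...,0]>610)];print("wall",w.mean(0).round(1),w.min(0),w.max(0),len(w))
    j=P[L&(P[...,2]>46)];print("jaw top",cv2.minAreaRect(j[:,:2].astype(np.float32)),np.median(j[:,2]))
E
python3 m2.py
```

```text
side 262.0
((569.1620483398438, 251.610107421875), (70.04367065429688, 40.30253601074219), 24.744543075561523) 28.100233780797954
top 455.0
((569.0360717773438, 254.48629760742188), (65.04661560058594, 36.87847900390625), 24.73726463317871) 27.851544968890153
['top'] [570.2 257. ] 28.1 73.90980392156862
['side'] [570.4 255.1] 29.9 41.28235294117647
['top', 'side'] [569.8 256.6] 25.2 118.96862745098039
side deck rect ((575.162109375, -134.925048828125), (130.59324645996094, 92.04761505126953), 0.7560331225395203) 17.756238843286276
wall [ 626.6 -136.2   29.4] [ 610.21794546 -168.48331198   26.20973291] [ 637.66566024 -104.34732712   32.92238387] 91
jaw top ((565.5719604492188, -134.1302032470703), (34.01920700073242, 24.03233528137207), 84.42521667480469) 49.69844776819429
top deck rect ((577.747314453125, -131.18438720703125), (85.86026000976562, 130.285888671875), 88.84738159179688) 17.56393885407354
wall [ 627.7 -131.4   29.1] [ 612.43859969 -160.07222053   26.00894313] [ 636.26055068 -104.18256997   32.97884004] 127
jaw top ((566.5709228515625, -131.08285522460938), (23.12723159790039, 29.446130752563477), 0.7010310888290405) 49.633795079018014
```

```bash
cat >> h.py <<'E'
from scipy.spatial.transform import Rotation as Ro
def toolR(yaw,tilt=0):  # pack yaw deg, orange end raised by tilt deg
    c,s=np.cos(np.radians(yaw)),np.sin(np.radians(yaw))
    R=np.array([[-c,-s,0],[-s,c,0],[0,0,-1.]]); return R@Ro.from_rotvec([0,-np.radians(tilt),0]).as_matrix()
def delta(pos,R):
    s=arm.sense();p=np.array(s["tool_pos"]);r=np.array(s["ee_rot"])
    return (r.T@(np.array(pos)-p)).round(2),(np.degrees(Ro.from_matrix(r.T@R).as_rotvec())/8).round(3)
E
python3 - <<'E'
from h import *
print(delta([559.9,249.3,110],toolR(25)));print(delta([559.9,249.3,11],toolR(25)))
E
```

```text
(array([-387.34, -150.05,  104.66]), array([ 1.000e-03,  0.000e+00, -6.475e+00]))
(array([-387.34, -150.06,  203.66]), array([ 1.000e-03,  0.000e+00, -6.475e+00]))
```

Request:
{"op": "apply_moves", "data": {"deltas": [{"x": -60,"y": -23,"z": 10,"az": -1,"grip": 0.55},{"x": -120,"y": -46,"z": 25,"az": -2,"grip": 0.55},{"x": -180,"y": -70,"z": 40,"az": -3,"grip": 0.55},{"x": -240,"y": -93,"z": 55,"az": -4,"grip": 0.55},{"x": -300,"y": -116,"z": 70,"az": -5,"grip": 0.55},{"x": -355,"y": -138,"z": 90,"az": -6,"grip": 0.55},{"x": -387.3,"y": -150,"z": 104.6,"az": -6.475,"grip": 0.55},{"x": -387.3,"y": -150,"z": 104.6,"az": -6.475,"grip": 0.55}], "grip_force": 30}}

```text
invalid input
```

Request:
{"op": "apply_moves", "data": {"deltas": [{"x": -60,"y": -23,"z": 10,"ax": 0,"ay": 0,"az": -1,"grip": 0.55},{"x": -120,"y": -46,"z": 25,"ax": 0,"ay": 0,"az": -2,"grip": 0.55},{"x": -180,"y": -70,"z": 40,"ax": 0,"ay": 0,"az": -3,"grip": 0.55},{"x": -240,"y": -93,"z": 55,"ax": 0,"ay": 0,"az": -4,"grip": 0.55},{"x": -300,"y": -116,"z": 70,"ax": 0,"ay": 0,"az": -5,"grip": 0.55},{"x": -355,"y": -138,"z": 90,"ax": 0,"ay": 0,"az": -6,"grip": 0.55},{"x": -387.3,"y": -150,"z": 104.6,"ax": 0,"ay": 0,"az": -6.475,"grip": 0.55},{"x": -387.3,"y": -150,"z": 104.6,"ax": 0,"ay": 0,"az": -6.475,"grip": 0.55}], "grip_force": 30}}

```text
t: 2.0
tool_pos: [561.4, 246.5, 108.4]
ee_rot: [[-0.908, -0.42, -0.002], [-0.42, 0.908, -0.001], [0.002, 0.0, -1.0]]
ft_force: [-0.4, -0.0, -0.8]
gripper_width: 52.5
grip_force: 0.0
```

```bash
python3 - <<'E'
from h import *
print(delta([559.9,249.3,11],toolR(25)))
im,d=arm.capture("side");save("s1.png",im,(200,60,360,240),3.3)
E
```

```text
(array([-4.000e-02,  3.140e+00,  9.741e+01]), array([ 0.001, -0.013, -0.024]))
```

View pics/s1.png

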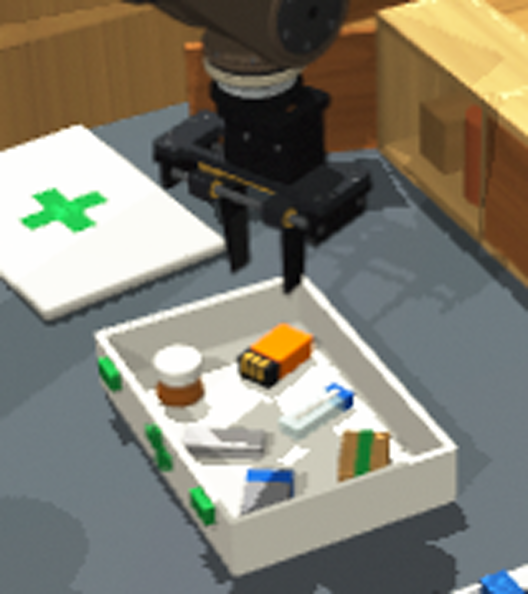

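The side view shows the open fingers above and in line with the pack (crop 275,355), clear of the box walls.

Request:
{"op": "apply_moves", "data": {"deltas": [{"x": 0,"y": 0,"z": 40,"ax": 0,"ay": 0,"az": 0,"grip": 0.55},{"x": 0,"y": 0,"z": 60,"ax": 0,"ay": 0,"az": 0,"grip": 0.55},{"x": 0,"y": 0,"z": 60,"ax": 0,"ay": 0,"az": 0,"grip": 0.55}], "grip_force": 30}}

```text
t: 2.42
tool_pos: [558.7, 250.2, 49.4]
ee_rot: [[-0.906, -0.423, -0.002], [-0.423, 0.906, -0.0], [0.002, 0.0, -1.0]]
ft_force: [0.2, -0.4, -0.2]
gripper_width: 52.6
grip_force: 0.0
```

```bash
python3 - <<'E'
from h import *
print(arm.sense()["tool_pos"],delta([559.9,249.3,11],toolR(25)))
E
```

```text
[558.73544458 250.18716781  49.38270329] (array([-0.75, -1.31, 38.38]), array([ 0.003, -0.014,  0.006]))
```

Request:
{"op": "apply_moves", "data": {"deltas": [{"x": -0.7,"y": -1,"z": 20,"ax": 0,"ay": 0,"az": 0,"grip": 0.55},{"x": -0.7,"y": -1,"z": 38.5,"ax": 0,"ay": 0,"az": 0,"grip": 0.55},{"x": -0.7,"y": -1,"z": 38.5,"ax": 0,"ay": 0,"az": 0,"grip": 0.55},{"x": -0.7,"y": -1,"z": 38.5,"ax": 0,"ay": 0,"az": 0,"grip": 0.3},{"x": -0.7,"y": -1,"z": 38.5,"ax": 0,"ay": 0,"az": 0,"grip": 0.3},{"x": -0.7,"y": -1,"z": 38.5,"ax": 0,"ay": 0,"az": 0,"grip": 0.3},{"x": -0.7,"y": -1,"z": 38.5,"ax": 0,"ay": 0,"az": 0,"grip": 0.3}], "grip_force": 30}}

```text
t: 3.3
tool_pos: [561.2, 249.0, 12.3]
ee_rot: [[-0.906, -0.422, 0.001], [-0.422, 0.906, 0.001], [-0.001, 0.0, -1.0]]
ft_force: [-1.6, 1.4, 6.3]
gripper_width: 35.8
grip_force: 30.0
```

Request:
{"op": "apply_moves", "data": {"deltas": [{"x": 0,"y": 0,"z": -25,"ax": 0,"ay": 0,"az": 0,"grip": 0.3},{"x": 0,"y": 0,"z": -70,"ax": 0,"ay": 0,"az": 0,"grip": 0.3},{"x": 0,"y": 0,"z": -125,"ax": 0,"ay": 0,"az": 0,"grip": 0.3},{"x": 0,"y": 0,"z": -125,"ax": 0,"ay": 0,"az": 0,"grip": 0.3}], "grip_force": 40}}

```text
t: 3.8
tool_pos: [562.5, 249.2, 140.5]
ee_rot: [[-0.906, -0.423, 0.007], [-0.423, 0.906, 0.002], [-0.007, -0.001, -1.0]]
ft_force: [0.2, -0.7, -2.2]
gripper_width: 35.2
grip_force: 40.0
```

```bash
cat >> h.py <<'E'
C=np.array([577.,-132.5]);CY=-1.1
def place(xb,c,tilt,d=23.,zl=6.3,yo=0.):  # contact-end bottom edge at charger x=xb, c above deck
    t=np.radians(tilt);x=xb+d*np.cos(t)-zl*np.sin(t);z=18+c+d*np.sin(t)+zl*np.cos(t)
    a=np.radians(CY);return np.array([C[0]+x*np.cos(a)-yo*np.sin(a),C[1]+x*np.sin(a)+yo*np.cos(a),z]),toolR(CY,tilt)
E
python3 - <<'E'
from h import *
s=arm.sense();print(s["tool_pos"],s["gripper_width"])
print(place(12,70,20)[0],delta(*place(12,70,20)))
E
```

```text
[562.48337548 249.2074272  140.54202782] 35.22556638433924
[ 608.45240601 -133.10391705  101.78652681] (array([ 120.18, -365.88,   38.26]), array([ 0.574, -2.406,  3.228]))
```

Request:
{"op": "apply_moves", "data": {"deltas": [{"x": 18,"y": -55,"z": 0,"ax": 0,"ay": 0,"az": 0.5,"grip": 0.3},{"x": 36,"y": -110,"z": 0,"ax": 0.1,"ay": -0.4,"az": 1,"grip": 0.3},{"x": 54,"y": -165,"z": 0,"ax": 0.2,"ay": -0.8,"az": 1.5,"grip": 0.3},{"x": 72,"y": -220,"z": 5,"ax": 0.3,"ay": -1.2,"az": 2,"grip": 0.3},{"x": 90,"y": -275,"z": 15,"ax": 0.4,"ay": -1.6,"az": 2.5,"grip": 0.3},{"x": 108,"y": -330,"z": 25,"ax": 0.5,"ay": -2.1,"az": 2.9,"grip": 0.3},{"x": 120.2,"y": -365.9,"z": 38,"ax": 0.574,"ay": -2.406,"az": 3.228,"grip": 0.3},{"x": 120.2,"y": -365.9,"z": 38,"ax": 0.574,"ay": -2.406,"az": 3.228,"grip": 0.3}], "grip_force": 40}}

```text
t: 4.8
tool_pos: [605.2, -135.9, 96.2]
ee_rot: [[-0.943, 0.023, 0.333], [0.022, 1.0, -0.009], [-0.333, -0.001, -0.943]]
ft_force: [-0.6, 0.0, -0.5]
gripper_width: 35.7
grip_force: 40.0
```

```bash
python3 - <<'E'
from h import *
for n in("top","side"):
    im,d=arm.capture(n);np.savez(n+"1.npz",im=im,d=d)
    for k in("pack","pack_contacts"): print(n,k,[(np.round(x["xy"],1),round(x["score"],2)) for x in arm.pinpoint(n,k)])
    globals()[n]=im
save("c1.png",np.hstack([cv2.resize(top[160:260,290:390],(400,400),interpolation=2),cv2.resize(side[190:290,310:410],(400,400),interpolation=2)]))
s=arm.sense();print(s["tool_pos"],s["ee_rot"],s["gripper_width"],s["ft_force"])
print(delta(*place(12,70,20)),delta(*place(12,2,20)))
E
```

```text
top pack []
top pack_contacts []
side pack [(array([372.7, 218.1]), 0.45)]
side pack_contacts [(array([370.8, 234.5]), 0.48), (array([361.2, 223.8]), 0.44)]
[ 606.80689579 -132.49141737   98.77614975] [[-0.94177843  0.01745689  0.33578065]
 [ 0.01568117  0.99984504 -0.00799927]
 [-0.33586826 -0.0022681  -0.94190624]] 35.6552742781602 [ 0.76206131 -0.93807199 -1.13282237]
(array([-2.57, -0.59, -2.28]), array([-0.011, -0.047,  0.017])) (array([20.27, -0.44, 61.77]), array([-0.011, -0.047,  0.017]))
```

View pics/c1.png

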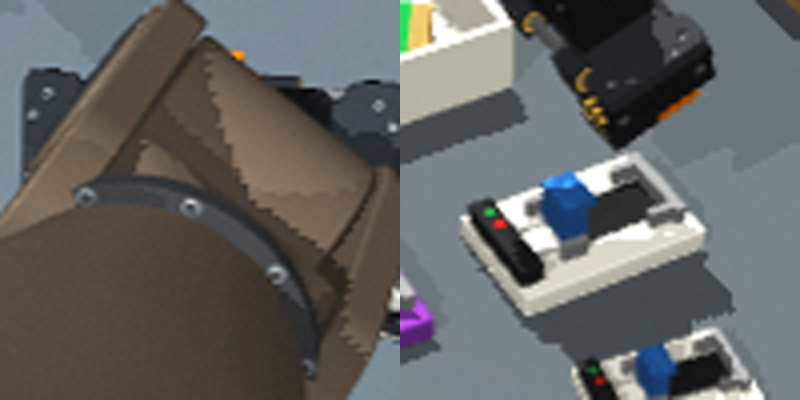

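Top is blocked by the arm. The side view shows the pack held tilted above the charger, with the contact end low at crop (600,130).

```bash
sed -i 's/^C=.*/C=np.array([577.,-133.]);CY=-1.1/' h.py; python3 - <<'E'
from h import *
a=np.radians(CY)
ch=lambda p:[C[0]+p[0]*np.cos(a)-p[1]*np.sin(a),C[1]+p[0]*np.sin(a)+p[1]*np.cos(a),p[2]]
for k,p in(("jaw_face",(-6,0,31)),("end_wall",(50,0,30)),("pocket",(18,0,18)),("charger",(0,0,0))): print(k,proj("side",[ch(p)]).round(1),proj("top",[ch(p)]).round(1))
s=arm.sense();p=np.array(s["tool_pos"]);R=np.array(s["ee_rot"])
# pack frame: x=-toolx,y=tooly,z=-toolz ; TCP at local (d from contact, 0, 6.3)
loc=lambda x,y,z:p+R@np.array([-(x-23),y,-(z-6.3)])
print("contacts",proj("side",[loc(0,0,11)]).round(1))
print("contact face corners",proj("side",[loc(0,-18,0),loc(0,18,0),loc(0,18,22),loc(0,-18,22)]).round(1).tolist())
f=np.load("side1.npz")["im"];hsv=cv2.cvtColor(f,cv2.COLOR_RGB2HSV)
m=(hsv[...,0]>15)&(hsv[...,0]<32)&(hsv[...,1]>120)&(hsv[...,2]>110);m[:205]=0;m[240:]=0;m[:,:350]=0;m[:,380:]=0
v,u=np.nonzero(m);print("gold",list(zip(u,v)))
print(delta(*place(12,70,20)),delta(*place(12,2,20)))
E
```

```text
jaw_face [[353. 242.]] [[339.1 213.6]]
end_wall [[372. 235.]] [[339.8 190. ]]
pocket [[361.  242.6]] [[339.2 204.6]]
charger [[354.6 250.1]] [[338.8 213.7]]
contacts [[358.  220.6]]
contact face corners [[362.9, 227.6], [355.4, 219.2], [353.0, 213.7], [360.6, 222.2]]
gold [(np.int64(356), np.int64(207)), (np.int64(355), np.int64(208)), (np.int64(354), np.int64(209)), (np.int64(355), np.int64(209)), (np.int64(354), np.int64(210)), (np.int64(355), np.int64(210)), (np.int64(354), np.int64(211)), (np.int64(355), np.int64(211)), (np.int64(355), np.int64(212)), (np.int64(358), np.int64(214)), (np.int64(356), np.int64(215)), (np.int64(357), np.int64(215)), (np.int64(358), np.int64(215)), (np.int64(356), np.int64(216)), (np.int64(357), np.int64(216)), (np.int64(358), np.int64(217)), (np.int64(359), np.int64(217)), (np.int64(356), np.int64(218)), (np.int64(358), np.int64(218)), (np.int64(359), np.int64(218)), (np.int64(357), np.int64(219)), (np.int64(360), np.int64(219)), (np.int64(360), np.int64(220)), (np.int64(361), np.int64(220))]
(array([-2.58, -1.09, -2.27]), array([-0.011, -0.047,  0.017])) (array([20.26, -0.94, 61.78]), array([-0.011, -0.047,  0.017]))
```

Request:
{"op": "apply_moves", "data": {"deltas": [{"x": 4,"y": -1,"z": 18,"ax": 0,"ay": 0,"az": 0,"grip": 0.3},{"x": 10,"y": -1,"z": 35,"ax": 0,"ay": 0,"az": 0,"grip": 0.3},{"x": 15.9,"y": -1,"z": 49.5,"ax": 0,"ay": 0,"az": 0,"grip": 0.3},{"x": 15.9,"y": -1,"z": 49.5,"ax": 0,"ay": 0,"az": 0,"grip": 0.3},{"x": 15.9,"y": -1,"z": 49.5,"ax": 0,"ay": 0,"az": 0,"grip": 0.3}], "grip_force": 40}}

```text
t: 5.72
tool_pos: [608.4, -134.7, 46.5]
ee_rot: [[-0.942, 0.019, 0.336], [0.017, 1.0, -0.008], [-0.336, -0.002, -0.942]]
ft_force: [-0.5, -0.1, -1.0]
gripper_width: 35.6
grip_force: 40.0
```

```bash
python3 - <<'E'
from h import *
im,d=arm.capture("side");save("s2.png",im,(315,195,405,275),8)
s=arm.sense();print(s["tool_pos"],s["ft_force"])
print(delta(*place(12,15,20)),delta(*place(12,2,20)))
E
```

```text
[ 608.47994407 -134.75132497   46.85236759] [ 0.16572855  0.29089341 -1.52519531]
(array([0.07, 1.15, 0.04]), array([-0.016, -0.044,  0.007])) (array([ 4.44,  1.18, 12.29]), array([-0.016, -0.044,  0.007]))
```

View pics/s2.png

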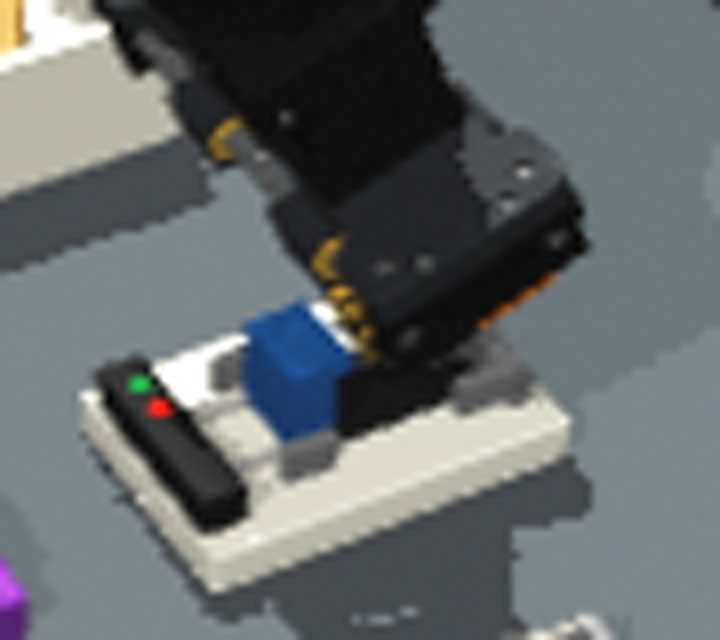

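The pack's contact end is just to +x of the jaw lip (crop 350,340), above the outline, with nothing touching.

Request:
{"op": "apply_moves", "data": {"deltas": [{"x": 1.5,"y": 1.1,"z": 4,"ax": 0,"ay": 0,"az": 0,"grip": 0.3},{"x": 3,"y": 1.1,"z": 8,"ax": 0,"ay": 0,"az": 0,"grip": 0.3},{"x": 4.2,"y": 1.1,"z": 11.6,"ax": 0,"ay": 0,"az": 0,"grip": 0.3},{"x": 4.2,"y": 1.1,"z": 11.6,"ax": 0,"ay": 0,"az": 0,"grip": 0.3}], "grip_force": 40}}

```text
t: 6.28
tool_pos: [608.1, -133.7, 33.8]
ee_rot: [[-0.942, 0.019, 0.335], [0.018, 1.0, -0.008], [-0.335, -0.002, -0.942]]
ft_force: [-0.7, -0.5, -1.2]
gripper_width: 36.0
grip_force: 40.0
```

```bash
python3 - <<'E'
from h import *
s=arm.sense();print(s["tool_pos"],s["ft_force"],s["wrist_torque"])
print(delta(*place(12,2,20)),delta(*place(12,1,20)),delta(*place(0,1,20)),delta(*place(-15,1,20)))
E
```

```text
[ 608.05048519 -133.69382156   33.83324772] [-0.69832757 -0.51429287 -1.1924198 ] [0.0604561  0.27084548 0.0070897 ]
(array([-0.36,  0.1 ,  0.18]), array([-0.013, -0.051,  0.003])) (array([-0.03,  0.1 ,  1.12]), array([-0.013, -0.051,  0.003])) (array([11.28,  0.1 , -2.9 ]), array([-0.013, -0.051,  0.003])) (array([25.41,  0.09, -7.93]), array([-0.013, -0.051,  0.003]))
```

Request:
{"op": "apply_moves", "data": {"deltas": [{"x": 0,"y": 0,"z": 1.0,"ax": 0,"ay": 0,"az": 0,"grip": 0.3},{"x": 3.6,"y": 0,"z": -0.2,"ax": 0,"ay": 0,"az": 0,"grip": 0.3},{"x": 7.4,"y": 0,"z": -1.5,"ax": 0,"ay": 0,"az": 0,"grip": 0.3},{"x": 7.4,"y": 0,"z": -1.5,"ax": 0,"ay": 0,"az": 0,"grip": 0.3}], "grip_force": 40}}

```text
t: 6.78
tool_pos: [600.4, -133.6, 33.2]
ee_rot: [[-0.942, 0.02, 0.336], [0.018, 1.0, -0.008], [-0.336, -0.002, -0.942]]
ft_force: [0.5, 0.2, -1.1]
gripper_width: 35.8
grip_force: 40.0
```

Request:
{"op": "apply_moves", "data": {"deltas": [{"x": 2,"y": 0,"z": -0.7,"ax": 0,"ay": 0,"az": 0,"grip": 0.3},{"x": 3.9,"y": 0,"z": -1.4,"ax": 0,"ay": 0,"az": 0,"grip": 0.3},{"x": 3.9,"y": 0,"z": -1.4,"ax": 0,"ay": 0,"az": 0,"grip": 0.3}], "grip_force": 40}}

```text
t: 7.15
tool_pos: [597.1, -133.6, 33.4]
ee_rot: [[-0.941, 0.02, 0.337], [0.018, 1.0, -0.009], [-0.337, -0.003, -0.942]]
ft_force: [5.0, 0.6, -4.8]
gripper_width: 35.9
grip_force: 40.0
```

```bash
python3 - <<'E'
from h import *
s=arm.sense();print(s["tool_pos"],s["ft_force"],s["wrist_torque"])
print(delta(*place(0,1,20)),delta(*place(-15,1,20)))
E
```

```text
[ 597.14940609 -133.64855045   33.36013419] [ 5.00985888  0.62415289 -4.79177369] [ 0.27268979 -0.38503335  0.06894691]
(array([0.85, 0.26, 0.3 ]), array([-0.018, -0.039,  0.004])) (array([14.98,  0.26, -4.75]), array([-0.018, -0.039,  0.004]))
```

Request:
{"op": "apply_moves", "data": {"deltas": [{"x": 0.3,"y": 0,"z": 0.9,"ax": 0,"ay": 0,"az": 0,"grip": 0.3},{"x": 2.2,"y": 0,"z": 0.3,"ax": 0,"ay": 0,"az": 0,"grip": 0.3},{"x": 4.1,"y": 0,"z": -0.4,"ax": 0,"ay": 0,"az": 0,"grip": 0.3},{"x": 4.1,"y": 0,"z": -0.4,"ax": 0,"ay": 0,"az": 0,"grip": 0.3}], "grip_force": 40}}

```text
t: 7.65
tool_pos: [593.5, -133.7, 32.7]
ee_rot: [[-0.941, 0.02, 0.338], [0.017, 1.0, -0.009], [-0.338, -0.003, -0.941]]
ft_force: [7.3, 1.8, -2.2]
gripper_width: 35.5
grip_force: 40.0
```

```bash
python3 - <<'E'
from h import *
s=arm.sense();print(s["tool_pos"],s["ft_force"],s["wrist_torque"])
print(delta(*place(0,1,20)),delta(*place(-15,1,20)))
im,d=arm.capture("side");save("s3.png",im,(315,195,405,275),8)
E
```

```text
[ 593.46547984 -133.72498011   32.66552439] [ 7.32449336  1.77614168 -2.18811362] [ 3.23446710e-01 -8.83321049e-01  2.57009452e-05]
(array([-2.85,  0.41,  0.89]), array([-0.021, -0.033,  0.005])) (array([11.27,  0.4 , -4.17]), array([-0.021, -0.033,  0.005]))
```

View pics/s3.png

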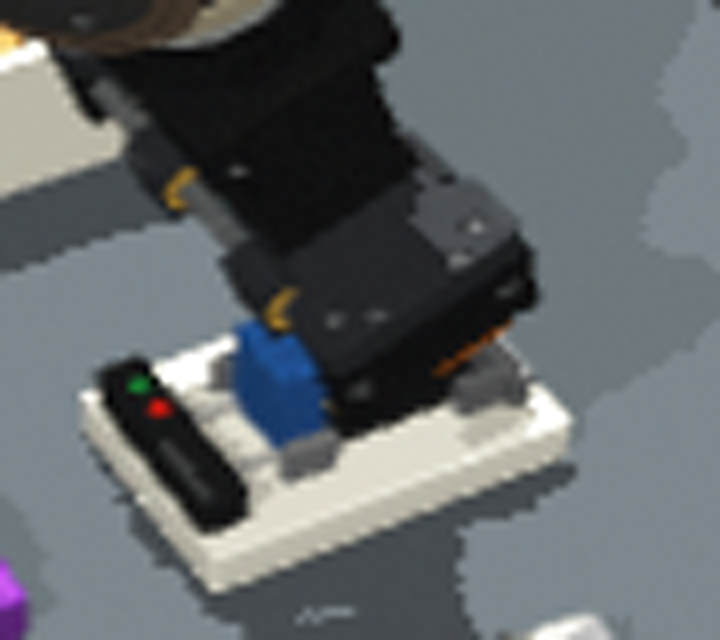

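The jaw is pushed back about 4 mm and the pack's contact end is under the lip (crop 320,400). I'll keep pushing.

Request:
{"op": "apply_moves", "data": {"deltas": [{"x": 2,"y": 0.3,"z": -0.7,"ax": 0,"ay": 0,"az": 0,"grip": 0.3},{"x": 4,"y": 0.4,"z": -1.4,"ax": 0,"ay": 0,"az": 0,"grip": 0.3},{"x": 6,"y": 0.4,"z": -2.1,"ax": 0,"ay": 0,"az": 0,"grip": 0.3},{"x": 6,"y": 0.4,"z": -2.1,"ax": 0,"ay": 0,"az": 0,"grip": 0.3}], "grip_force": 40}}

```text
t: 8.2
tool_pos: [587.5, -133.6, 32.7]
ee_rot: [[-0.941, 0.02, 0.338], [0.017, 1.0, -0.01], [-0.338, -0.004, -0.941]]
ft_force: [8.9, -0.2, -2.4]
gripper_width: 35.9
grip_force: 40.0
```

Request:
{"op": "apply_moves", "data": {"deltas": [{"x": 2,"y": 0,"z": -0.7,"ax": 0,"ay": 0,"az": 0,"grip": 0.3},{"x": 4,"y": 0,"z": -1.4,"ax": 0,"ay": 0,"az": 0,"grip": 0.3},{"x": 5.8,"y": 0,"z": -2.0,"ax": 0,"ay": 0,"az": 0,"grip": 0.3},{"x": 5.8,"y": 0,"z": -2.0,"ax": 0,"ay": 0,"az": 0,"grip": 0.3}], "grip_force": 40}}

```text
t: 8.7
tool_pos: [581.6, -133.5, 32.7]
ee_rot: [[-0.941, 0.02, 0.339], [0.017, 1.0, -0.01], [-0.339, -0.004, -0.941]]
ft_force: [10.5, 0.2, -3.3]
gripper_width: 35.4
grip_force: 40.0
```

```bash
sed -i 's/^C=.*/C=np.array([576.2,-133.]);CY=-1.1/' h.py; python3 - <<'E'
from h import *
s=arm.sense();print(s["tool_pos"],s["ft_force"],s["wrist_torque"],s["grip_force"])
for a in ((-14.5,1,20),(-16,1,12),(-17,1,6),(-17,.5,2)): print(a,delta(*place(*a)))
E
```

```text
[ 581.60978779 -133.48034852   32.73005226] [10.46757125  0.20784056 -3.3437685 ] [ 0.19436385 -1.42551308  0.00673268] 39.97683763504028
(-14.5, 1, 20) (array([ 0.41,  0.38, -0.21]), array([-0.027, -0.025,  0.005]))
(-16, 1, 12) (array([1.16, 0.39, 2.54]), array([-0.028,  0.975,  0.003]))
(-17, 1, 6) (array([1.9 , 0.4 , 4.69]), array([-0.028,  1.725,  0.002]))
(-17, 0.5, 2) (array([2.09, 0.4 , 6.83]), array([-2.800e-02,  2.225e+00,  1.000e-03]))
```

Request:
{"op": "apply_moves", "data": {"deltas": [{"x": 0.8,"y": 0.3,"z": 1.2,"ax": 0,"ay": 0.5,"az": 0,"grip": 0.3},{"x": 1.2,"y": 0.3,"z": 2.5,"ax": 0,"ay": 0.98,"az": 0,"grip": 0.3},{"x": 1.7,"y": 0.3,"z": 3.6,"ax": 0,"ay": 1.35,"az": 0,"grip": 0.3},{"x": 2.1,"y": 0.3,"z": 4.7,"ax": 0,"ay": 1.72,"az": 0,"grip": 0.3},{"x": 2.1,"y": 0.3,"z": 4.7,"ax": 0,"ay": 1.72,"az": 0,"grip": 0.3}], "grip_force": 40}}

```text
t: 9.32
tool_pos: [582.5, -133.5, 27.7]
ee_rot: [[-0.994, 0.019, 0.107], [0.019, 1.0, -0.006], [-0.107, -0.004, -0.994]]
ft_force: [8.7, -3.6, -1.1]
gripper_width: 35.5
grip_force: 40.0
```

```bash
python3 - <<'E'
from h import *
s=arm.sense();print(s["tool_pos"],s["ft_force"],s["wrist_torque"],s["grip_force"])
for a in ((-17,1,6),(-17,.5,2),(-17,.5,0),(-14,0,0)): print(a,delta(*place(*a)))
im,d=arm.capture("side");save("s4.png",im,(315,195,405,275),8)
E
```

```text
[ 582.51363673 -133.46402022   27.65991788] [ 8.74961377 -3.63213766 -1.10182806] [-0.61010303 -1.55214052 -0.02054668] 39.98143136501312
(-17, 1, 6) (array([ 1.1 ,  0.34, -0.13]), array([-0.031,  0.021,  0.004]))
(-17, 0.5, 2) (array([0.77, 0.35, 1.99]), array([-0.031,  0.521,  0.003]))
(-17, 0.5, 0) (array([0.63, 0.36, 2.81]), array([-0.031,  0.771,  0.002]))
(-14, 0, 0) (array([-2.3 ,  0.36,  3.63]), array([-0.031,  0.771,  0.002]))
```

View pics/s4.png

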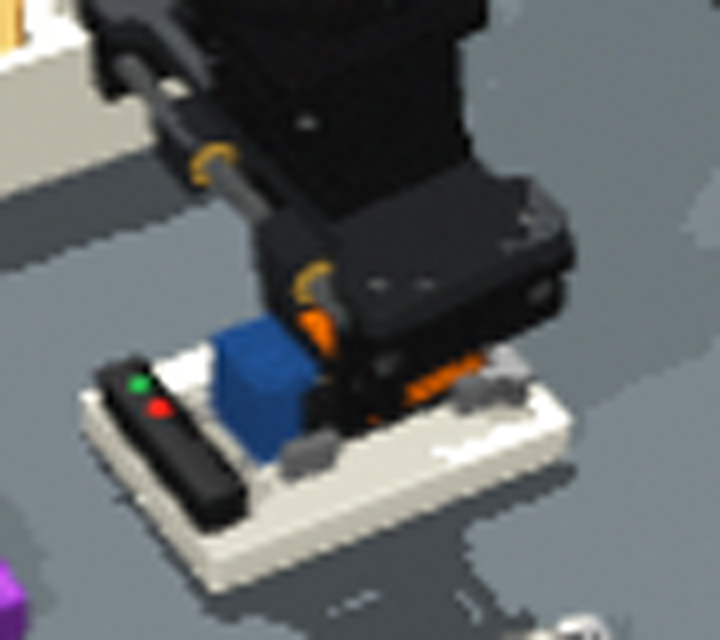

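The orange end is now low, just inside the end wall (crop 485,360), and the jaw is held back. I'll ease off sideways, push slightly more, and level it.

Request:
{"op": "apply_moves", "data": {"deltas": [{"x": 1.8,"y": -0.4,"z": -0.1,"ax": 0,"ay": 0,"az": 0,"grip": 0.3},{"x": 1.8,"y": -0.4,"z": 0.7,"ax": 0,"ay": 0.2,"az": 0,"grip": 0.3},{"x": 1.8,"y": -0.4,"z": 1.5,"ax": 0,"ay": 0.4,"az": 0,"grip": 0.3},{"x": 1.8,"y": -0.4,"z": 2.2,"ax": 0,"ay": 0.6,"az": 0,"grip": 0.3},{"x": 1.8,"y": -0.4,"z": 2.7,"ax": 0,"ay": 0.76,"az": 0,"grip": 0.3},{"x": 1.8,"y": -0.4,"z": 2.7,"ax": 0,"ay": 0.76,"az": 0,"grip": 0.3}], "grip_force": 40}}

```text
t: 10.12
tool_pos: [581.1, -133.6, 25.2]
ee_rot: [[-1.0, 0.019, 0.003], [0.019, 1.0, -0.004], [-0.003, -0.004, -1.0]]
ft_force: [8.9, -0.1, 3.7]
gripper_width: 35.9
grip_force: 40.0
```

```bash
python3 - <<'E'
from h import *
s=arm.sense();print(s["tool_pos"],s["ft_force"],s["wrist_torque"],s["grip_force"])
for a in ((-17,.5,0),(-14,0,0)): print(a,delta(*place(*a)))
E
```

```text
[ 581.06114802 -133.58172009   25.16344779] [ 8.87527708 -0.05763209  3.69085242] [-0.06750163 -1.70387897 -0.11824562] 39.97870445251465
(-17, 0.5, 0) (array([-1.13,  0.49,  0.36]), array([-0.027,  0.019, -0.002]))
(-14, 0, 0) (array([-4.13,  0.49,  0.87]), array([-0.027,  0.019, -0.002]))
```

Request:
{"op": "apply_moves", "data": {"deltas": [{"x": -1.5,"y": 0,"z": 0.2,"ax": 0,"ay": 0,"az": 0,"grip": 0.3},{"x": -3,"y": 0,"z": 0.4,"ax": 0,"ay": 0,"az": 0,"grip": 0.3},{"x": -3.7,"y": 0,"z": 0.4,"ax": 0,"ay": 0,"az": 0,"grip": 0.3},{"x": -3.7,"y": 0,"z": 0.4,"ax": 0,"ay": 0,"az": 0,"grip": 0.3}], "grip_force": 40}}

```text
t: 10.62
tool_pos: [584.3, -133.6, 24.7]
ee_rot: [[-1.0, 0.02, 0.002], [0.02, 1.0, -0.004], [-0.002, -0.004, -1.0]]
ft_force: [8.7, -0.9, 3.5]
gripper_width: 36.1
grip_force: 40.0
```

Request:
{"op": "apply_moves", "data": {"deltas": [{"x": -0.6,"y": 0,"z": 0.2,"ax": 0,"ay": 0,"az": 0,"grip": 0.3},{"x": -1.2,"y": 0,"z": 0.2,"ax": 0,"ay": 0,"az": 0,"grip": 0.3},{"x": -1.2,"y": 0,"z": 0.2,"ax": 0,"ay": 0,"az": 0,"grip": 0.3}], "grip_force": 40}}

```text
t: 11.0
tool_pos: [585.3, -133.6, 24.5]
ee_rot: [[-1.0, 0.02, 0.002], [0.02, 1.0, -0.004], [-0.002, -0.004, -1.0]]
ft_force: [8.2, -0.9, 3.6]
gripper_width: 35.7
grip_force: 40.0
```

Request:
{"op": "apply_moves", "data": {"deltas": [{"x": -0.5,"y": 0,"z": 0.3,"ax": 0,"ay": 0,"az": 0,"grip": 0.3},{"x": -0.9,"y": 0,"z": 0.4,"ax": 0,"ay": 0,"az": 0,"grip": 0.3},{"x": -0.9,"y": 0,"z": 0.4,"ax": 0,"ay": 0,"az": 0,"grip": 0.3}], "grip_force": 40}}

```text
t: 11.38
tool_pos: [585.4, -133.6, 24.3]
ee_rot: [[-1.0, 0.02, 0.0], [0.02, 1.0, -0.003], [-0.0, -0.003, -1.0]]
ft_force: [2.7, -2.6, 9.5]
gripper_width: 35.9
grip_force: 40.0
```

The end wall and deck are both felt now (fx fell, fz rose). Releasing and retreating.

Request:
{"op": "apply_moves", "data": {"deltas": [{"x": 0,"y": 0,"z": -0.2,"ax": 0,"ay": 0,"az": 0,"grip": 0.45},{"x": 0,"y": 0,"z": -0.2,"ax": 0,"ay": 0,"az": 0,"grip": 0.5},{"x": 0,"y": 0,"z": -0.2,"ax": 0,"ay": 0,"az": 0,"grip": 0.5},{"x": 0,"y": 0,"z": -10,"ax": 0,"ay": 0,"az": 0,"grip": 0.5},{"x": 0,"y": 0,"z": -40,"ax": 0,"ay": 0,"az": 0,"grip": 0.5},{"x": 0,"y": 0,"z": -90,"ax": 0,"ay": 0,"az": 0,"grip": 0.5},{"x": 0,"y": 0,"z": -150,"ax": 0,"ay": 0,"az": 0,"grip": 0.5}], "grip_force": 40}}

```text
t: 12.25
tool_pos: [584.0, -132.5, 174.5]
ee_rot: [[-1.0, 0.019, -0.005], [0.019, 1.0, -0.002], [0.005, -0.002, -1.0]]
ft_force: [0.6, -0.0, -0.1]
gripper_width: 47.4
grip_force: 0.0
```

Request:
{"op": "apply_moves", "data": {"deltas": [{"x": 0,"y": 60,"z": -20,"ax": 0,"ay": 0,"az": 0,"grip": 0.5},{"x": 0,"y": 120,"z": -40,"ax": 0,"ay": 0,"az": 0,"grip": 0.5},{"x": 0,"y": 180,"z": -40,"ax": 0,"ay": 0,"az": 0,"grip": 0.5},{"x": 0,"y": 240,"z": -40,"ax": 0,"ay": 0,"az": 0,"grip": 0.5},{"x": 0,"y": 300,"z": -40,"ax": 0,"ay": 0,"az": 0,"grip": 0.5},{"x": 0,"y": 350,"z": -40,"ax": 0,"ay": 0,"az": 0,"grip": 0.5},{"x": 0,"y": 350,"z": -40,"ax": 0,"ay": 0,"az": 0,"grip": 0.5}]}}

```text
t: 13.12
tool_pos: [590.8, 220.4, 212.6]
ee_rot: [[-1.0, 0.015, -0.004], [0.015, 1.0, -0.002], [0.004, -0.002, -1.0]]
ft_force: [0.3, 0.2, -0.0]
gripper_width: 47.3
grip_force: 0.0
```

```bash
python3 - <<'E'
from h import *
g={}
for n in("top","side"):
    im,d=arm.capture(n);g[n]=im;P=cloud(n,d);hsv=cv2.cvtColor(im,cv2.COLOR_RGB2HSV)
    L=(abs(P[...,0]-578)<60)&(abs(P[...,1]+132)<30)
    o=L&(hsv[...,0]<18)&(hsv[...,1]>180)&(hsv[...,2]>120)&(P[...,2]>34)
    Q=P[o];A=np.c_[Q[:,:2]-Q[:,:2].mean(0),np.ones(len(Q))];c=np.linalg.lstsq(A,Q[:,2],rcond=None)[0]
    print(n,o.sum(),"plane slope deg",np.degrees(c[:2]).round(1),"z",c[2].round(1),"rect",cv2.minAreaRect(Q[:,:2].astype(np.float32)))
save("f.png",np.hstack([cv2.resize(g["top"][175:250,300:375],(400,400),interpolation=2),cv2.resize(g["side"][205:285,315:395],(400,400),interpolation=2)]))
print(arm.sense()["tool_pos"])
E
```

```text
top 64 plane slope deg [0.8 2. ] z 39.3 rect ((573.7366333007812, -131.81341552734375), (34.331233978271484, 107.86426544189453), 87.87224578857422)
side 63 plane slope deg [1.5 3. ] z 38.8 rect ((575.6023559570312, -130.59182739257812), (36.37538528442383, 106.23187255859375), 67.3344955444336)
[591.14587862 217.40135841 212.52025577]
```

View pics/f.png

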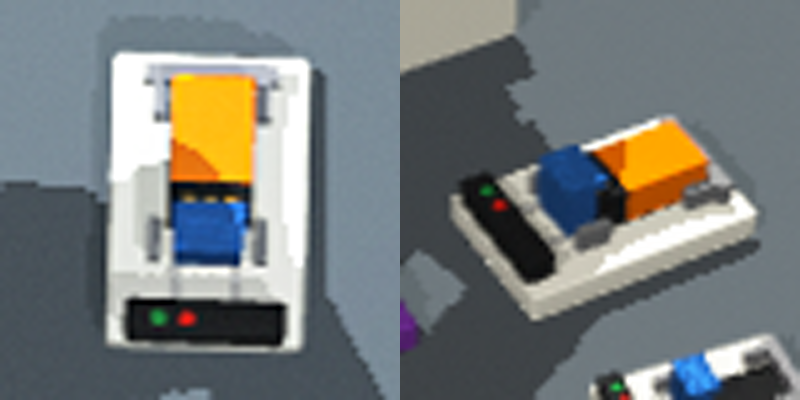

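The pack lies flat (top at about 39–40 mm), its contact end under the blue lip (top crop 210,195) and its orange end against the end wall (210,75).

```bash
python3 -c "
from h import *
print(arm.job_done())"
```

```text
the job is handed in; nothing more can be done
None
```

The orange pack is clipped into the large white charger: flat, contact end under the jaw's lip, orange end against the end wall. I handed the job in at about 13 s; only the pack was touched, apart from the charger it sits in, though I did not re-image the box, flashlight or mug.

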